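# Set the carton length gauge

### The arm

A 6-joint arm with a two-finger parallel gripper is mounted at the origin on a cart in front of the work surface, level with it; the furniture and walls round the work are solid. World frame = base frame: x ahead of the robot, y to its left, z up, the work surface at z = 0. Lengths are in mm, angles in rad, forces in N, time in s.
With the tool pointing down it reaches from about 350 to 800 mm from the base axis. Payload 7.3 kg.
Tool frame: the origin (TCP) lies between the finger pads; the fingertips stand 11 mm ahead of it and the grasp point (between the pads) lies 8 mm behind it (bot.tip_extent is the z of the fingertips in the tool frame, in mm); z points along the fingers, y is the line along which they close (so a half turn about z gives the same grasp; the last joint's range is limited). The gripper opens to 85 mm and grips with 20 to 120 N. Pads are 22 mm wide; open, the fingers measure 114 mm over their backs; the gripper's body (76 mm by 85 mm) begins 54 mm behind the grasp point. The pads swing forward as they close: fully open they stand 13 mm farther back than shut.
Start: joints at [1.045, 0.342, 1.524, -0, 1.275, -0.146], TCP at [194.622, 487.612, 242.322] pointing down, gripper open.
Joint ranges: [-2.53, 2.53], [-0.77, 2.02], [0.04, 2.7], [-1, 4.14], [0.28, 2.66], [-3.11, 3.11]. Speed limits (rad/s): [2.57, 2.57, 3.14, 3.14, 3.14, 3.14].

### API

Orientations are given as [roll, pitch, yaw] about the fixed x, y, z axes, in that order (R = Rz(yaw) Ry(pitch) Rx(roll)).
In Python, from bench import sensors, optics, order, find_in, silhouettes, tip_of, bot gives the robot as it stands. The module is installed in compiled form; this text tells all that it offers.
- The arm moves only by the shell command python3 -m handwheel 'ROWS' [FORCE]. ROWS is JSON, a list of rows, each an object of numbers: "jaw": the finger opening in mm, from 0 to 85.4; "tx", "ty", "tz": the shift along the tool's x, y, z in units of 25 mm (1.0 is 25 mm); "spin": the turn about the tool's z in units of 5 degrees (1.0 is 5 degrees). In form: [{"jaw": .., "tx": .., "ty": .., "tz": .., "spin": ..}, ...]. A call has exactly 10 rows; each row is the pose to reach, as a shift and turn from the pose commanded when the call began, along the tool's axes at that moment; what a row does not reach only later rows make up. A row lasts 1/12 s, in which the tool goes at most 41.7 mm and 7.16 degrees, less where a joint would pass 70% of its speed; a pose out of reach is approached as far as the arm can. A call with a gripper value outside its range is refused whole. The fingers move at their own pace and stop on an object; FORCE is the grip in N (left out, the last holds). Time passes only in rows, so rows that repeat a pose let the fingers close, or fill a call up. It gives the time, the measured TCP pose, the force, the opening and the grip force at its end, in the units of the state.
- sensors.get_obs(): the state, without advancing time (a new reading comes with each control period).
- optics.get_image(name): name is "scene" or "top"; returns a dict with "color" (400x640x3 uint8, blue, green, red), "fx", "fy", "cx", "cy" (pixels), "dist_coeffs" ([k1, k2, p1, p2, k3] as OpenCV has them; the pictures are not rectified), "eye" and "rotation" of the camera in the world. Camera axes: x right, y up, looking along -z (the intrinsics and any distortion apply to the point x, -y, -z); pixel columns grow to the right and rows downward; lengths in mm; the calibration is good to about 2 mm. A picture is of the moment at which its call begins. There is no depth.
- order.sign_off(): hands the job in; it is judged then, once.
Trained networks look in the newest picture that a camera, given by its name, has taken for a name from the list of things; names that differ only in an ending like _2 or _b are one class to them, and where a whole thing is asked for, a point or a joint stands for the part that bears it (a point fixed in the world has none). Each returns a list of dicts, best first, with "score" (0 to 1); they miss things now and then, are a little off and sometimes report something else, mostly with a low value. They report only what shows in the picture. A call takes as long as a camera call. They do not tell look-alikes from the thing itself.
- find_in(camera, query): "point" ([column, row] in pixels, amid what is visible of it).
- silhouettes(camera, query): "mask" (400x640 bool, what is visible of it) and "point" ([column, row] in pixels, amid what is visible of it).
- tip_of(camera, query): "point" ([column, row] in pixels: a listed point, or the origin of a listed thing).
The state is a dict: "t": time; "joints": joint angles; "qvel": joint speeds; "effort": joint torques, N m; "tool_pos": TCP position; "tcp_rot": TCP orientation; "force": force on the tool from outside, world axes, zero at the start; "ft_torque": the same for the moment, N m; "gripper_width": finger opening in mm; "finger_force": force on a finger pad.
Only numpy, scipy, OpenCV 4.12 (cv2) and the standard library are available. Lean on these libraries where they do the work, as an engineer would, in place of code of your own. Each camera call takes 0.05 s, during which the arm holds its last target. There are 200 camera calls.

### The job

Lower the gauge plate over the two locating pins of the bed until it lies flush, its ridge at the T-bar end, and let go of it. Then draw the spring-loaded sliding leg out by its T-bar, cam lever still open, until the T-bar is in line with the ridge, pause there, and only then squeeze the lever flat against the leg's block while holding the leg at the mark. Finish while still holding, lever and block pinched in the hand and the leg at the mark, without having shifted the tape roll, ink pad or stamp.

Things in the scene. Friction and masses are not known exactly. Their poses are not given: they have to be found in the camera images.
- gauge_bed: Fixed grey bed, 220 (x) x 260 (y) x 12 mm. Origin: centre of its underside, on the table; z up, x roughly away from the robot, y roughly to its left (yaw within 0.2 rad). Two steel pins, 10 mm thick, tapered tips, rise 15 mm from its top at (x, y) = (-48, -80) and (-48, +20) mm. The sliding leg runs along its far side.
- seat (a point): Point on the bed's top (z = 12 mm) midway between the two pins; axes as the bed's. A seated plate has its origin here and its axes parallel to these.
- gauge_plate: Loose aluminium plate, 100 (x) x 170 (y) x 6 mm, 245 to 455 g, flat on the table right of the bed, turned up to 0.4 rad. Origin: centre of its underside, z up. Two through holes 13 mm wide at (x, y) = (0, -50) and (0, 50) mm; between them a black bar handle on top; near the -y end a thin dark ridge, the length mark.
- plate_handle (a point): Middle of the top edge of the plate's bar handle, 34 mm above the plate's underside. The handle is 14 mm thick in the plate's x, 50 mm long in y, 28 mm high: pinch it across x.
- length_ridge (a point): Middle of the ridge (3 mm wide, 2 mm high, all across the plate along its x) at the plate's y = -68 mm, 6 mm above its underside; axes as the plate's.
- tbar (a point): Middle of the top edge of the T-bar on the leg's end, 84 mm above the table; axes as the bed's. It is a pale aluminium upright cross plate, 8 mm thick in y, 38 mm high, reaching 51 mm to -x and 45 mm to +x of this point. Its inner face is 4 mm to +y. Hook that face with a finger either side of block and lever, and draw to -y.
- sliding_leg (a joint): How far the leg is drawn out along the bed's -y, m: 0 in (start), stop at 0.095. A spring pulls it in with 4 to 5 N, friction 0.8 N: it runs back when let go, even with the lever closed, so it must be held. The ridge of the seated plate is at about 0.045 to 0.075. With the leg in, its sleeve (32 mm wide, 83 mm high) begins 55 mm from the T-bar's inner face.
- leg_block (a point): Centre of the steel block of the leg, 14 (x) x 34 (y) x 36 (z) mm, behind the lever, moves with the leg. It lies on the leg line (bed x = 68 mm), 18 mm to +y of the T-bar's inner face, 67 mm above the table; axes as the bed's. Closed lever and block together are 22.5 mm thick in x, their middle 4 mm to -x of this point: squeeze them across x.
- cam_lever (a joint): Angle of the cam lever, rad: 0 closed (upright, flat against the block's robot-side face), 0.5 fully open (top leaning to -x, to the robot). It stays where it is left, starts at 0.4 to 0.5 and needs about 2 N at its top.
- lever_hinge (a point): Hinge of the cam lever, a dark paddle 8 mm thick, 26 mm wide in y, 36 mm long upwards from the hinge, which runs along y. This point is 11.5 mm to -x of the leg line, 18 mm to +y of the T-bar's inner face, 50 mm above the table. Fully open, the outer corner of its top is 33 mm to -x of the leg line.
- lever_top (a point): Middle of the top end of the lever, 36 mm from its hinge.
- tape_roll_brown: Bystander, the one of its kind nearest the bed: brown tape roll lying flat, 105 x 104 x 48 mm; origin centre of its underside.
- ink_pad: Bystander, the one of its kind nearest the bed: dark blue flat ink pad box, 64 x 97 x 19 mm; origin centre of its underside.
- rubber_stamp: Bystander, the one of its kind nearest the bed: wooden hand stamp standing upright, 29 x 60 x 66 mm; origin centre of its underside.
Things that resemble listed ones, but are neither listed nor needed, are in the scene too. Several things have the shape of the gauge_plate; the one meant has the colours described above.

How it is judged:
By the outcome, as a careful person would: the job done as asked, in the order asked, and still so for the second after the job is handed in, while the arm keeps its last pose, push and grip.
It also fails if it takes over 48 s, if anything falls off the work surface, if the arm or the gripper's body presses on something with over 40 N, if the wrist force passes 120 N, or if a joint passes its speed limit or range.

## Working session

There is one attempt and no reset: what is moved stays moved. The work goes in short steps, Python scripts to look and compute and a shell command to move; the robot and the scene stay as the last step left them, time stands still between calls to the robot, and variables do not carry over. Pictures are saved under pics/ and viewed, at most 10 in all, crops included, and the job is handed in when it is done.

```bash
mkdir -p pics; cat > h.py <<'E'
import numpy as np, cv2
from bench import sensors, optics, order, find_in, silhouettes, tip_of, bot
def K(im): return np.array([[im['fx'],0,im['cx']],[0,im['fy'],im['cy']],[0,0,1.]])
def proj(im,P):
    P=np.atleast_2d(np.array(P,float)); C=(P-np.array(im['eye']))@np.array(im['rotation'])
    C=C*[1,-1,-1]
    return cv2.projectPoints(C,np.zeros(3),np.zeros(3),K(im),np.array(im['dist_coeffs'],float))[0].reshape(-1,2)
def back(im,px,z):
    u=cv2.undistortPoints(np.array(px,float).reshape(-1,1,2),K(im),np.array(im['dist_coeffs'],float)).reshape(-1,2)
    d=np.c_[u[:,0],-u[:,1],-np.ones(len(u))]@np.array(im['rotation']).T
    e=np.array(im['eye']); return e+d*((z-e[2])/d[:,2])[:,None]
E
python3 - <<'E'
from h import *
for c in ('top','scene'):
    im=optics.get_image(c); cv2.imwrite(f'pics/{c}0.png',im['color']); print(c,np.round(im['eye']),np.round(im['rotation'],2).tolist(),im['fx'])
    for q,z in (('gauge_bed',0),('gauge_plate',0),('plate_handle',34),('length_ridge',6),('tbar',84),('leg_block',67),('lever_hinge',50),('lever_top',84),('seat',12),('tape_roll_brown',0),('ink_pad',0),('rubber_stamp',0)):
        for r in tip_of(c,q)[:4]: print(q,round(r['score'],2),np.round(r['point']),np.round(back(im,r['point'],z)[0]))
o=sensors.get_obs(); print({k:np.round(v,3) for k,v in o.items()}, bot.tip_extent)
E
```

```text
top [ 260. -146. 2065.] [0.14, -0.01, -1.57] 446.57019064929943Traceback (most recent call last):
  File "<stdin>", line 5, in <module>
  File "h.py", line 11, in back
    e=np.array(im['eye']); return e+d*((z-e[2])/d[:,2])[:,None]
                                                ~^^^^^
IndexError: too many indices for array: array is 1-dimensional, but 2 were indexed
```

```bash
sed -i "s/np.array(im\['rotation'\])/RM(im['rotation'])/g; 1a from scipy.spatial.transform import Rotation\ndef RM(r): return Rotation.from_euler('xyz',r).as_matrix()" h.py
python3 - <<'E'
from h import *
for c in ('top','scene'):
    im=optics.get_image(c); cv2.imwrite(f'pics/{c}0.png',im['color']); print(c,np.round(im['eye']),np.round(im['rotation'],2).tolist(),im['fx'])
    for q,z in (('gauge_bed',0),('gauge_plate',0),('plate_handle',34),('length_ridge',6),('tbar',84),('leg_block',67),('lever_hinge',50),('lever_top',84),('seat',12),('tape_roll_brown',0),('ink_pad',0),('rubber_stamp',0)):
        for r in tip_of(c,q)[:4]: print(q,round(r['score'],2),np.round(r['point']),np.round(back(im,r['point'],z)[0]))
o=sensors.get_obs(); print({k:np.round(v,3) for k,v in o.items()}, bot.tip_extent)
E
```

```text
top [ 260. -146. 2065.] [0.14, -0.01, -1.57] 446.57019064929943
gauge_plate 0.84 [440. 245.] [ 383. -737.    0.]
gauge_plate 0.73 [394. 244.] [ 390. -525.    0.]
gauge_plate 0.66 [348. 218.] [ 507. -309.    0.]
plate_handle 0.88 [447. 244.] [ 386. -757.   34.]
plate_handle 0.87 [346. 219.] [ 499. -301.   34.]
plate_handle 0.7 [393. 249.] [ 363. -513.   34.]
length_ridge 0.87 [447. 230.] [ 452. -768.    6.]
length_ridge 0.76 [363. 216.] [ 517. -380.    6.]
length_ridge 0.67 [392. 258.] [ 321. -510.    6.]
tbar 0.76 [270. 185.] [645.  45.  84.]
tbar 0.24 [190. 186.] [639. 408.  84.]
leg_block 0.76 [272. 186.] [646.  37.  67.]
lever_hinge 0.45 [269. 191.] [625.  56.  50.]
lever_top 0.53 [267. 194.] [607.  61.  84.]
lever_top 0.41 [350. 220.] [ 490. -312.   84.]
seat 0.9 [274. 214.] [522.  35.  12.]
tape_roll_brown 0.88 [189. 228.] [457. 426.   0.]
tape_roll_brown 0.6 [271. 194.] [622.  51.   0.]
ink_pad 0.72 [190. 186.] [656. 430.   0.]
rubber_stamp 0.42 [321. 176.] [ 707. -186.    0.]
scene [   2.  961. 1644.] [0.68, -0.0, -2.68] 438.11588913030255
gauge_bed 0.63 [291. 247.] [565.  86.
[... 819 characters left out ...]
0.68 [302. 244.] [525.  58.  12.]
tape_roll_brown 0.67 [275. 319.] [463. 406.   0.]
ink_pad 0.82 [232. 306.] [646. 437.   0.]
ink_pad 0.43 [340. 190.] [ 510. -310.   -0.]
rubber_stamp 0.64 [293. 193.] [ 703. -188.    0.]
{'t': np.float64(1.4), 'joints': array([ 1.045,  0.342,  1.524,  0.   ,  1.275, -0.146]), 'qvel': array([-0.002,  0.001,  0.001, -0.   ,  0.001, -0.001]), 'effort': array([ -0.   , -43.356, -24.627,  -0.   ,   0.   ,  -0.   ]), 'tool_pos': array([194.617, 487.611, 242.301]), 'tcp_rot': array([3.142, 0.   , 2.762]), 'force': array([ 0.031, -0.295,  0.594]), 'ft_torque': array([ 0.001, -0.038,  0.047]), 'finger_force': np.float64(0.0), 'gripper_width': np.float64(85.395)} 11.0
```

View pics/top0.png

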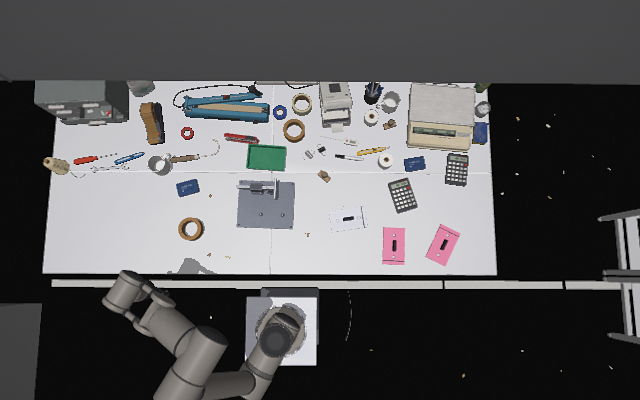

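View pics/scene0.png

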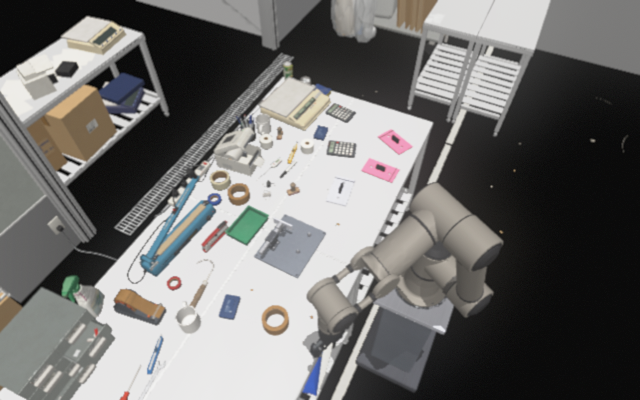

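```bash
python3 - <<'E'
from h import *
a=cv2.imread('pics/top0.png')[170:240,230:375]; b=cv2.imread('pics/scene0.png')[170:285,245:365]
a=cv2.resize(a,None,fx=5.4,fy=5.4,interpolation=cv2.INTER_CUBIC)[:,:780]; cv2.imwrite('pics/c1.png',a)
cv2.imwrite('pics/c2.png',cv2.resize(b,None,fx=5,fy=5,interpolation=cv2.INTER_CUBIC))
E
```

```text
(no output)
```

View pics/c1.png

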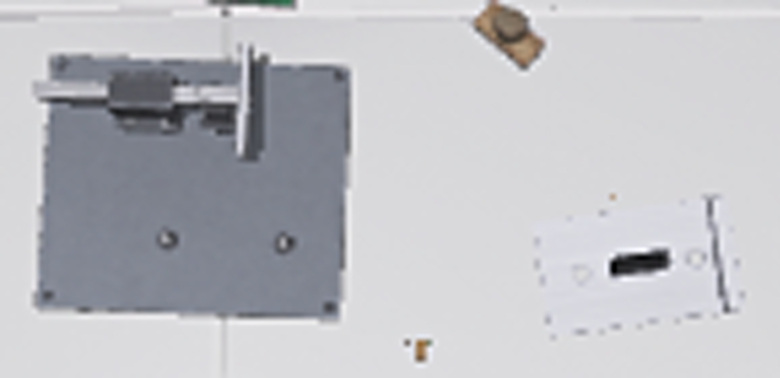

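View pics/c2.png

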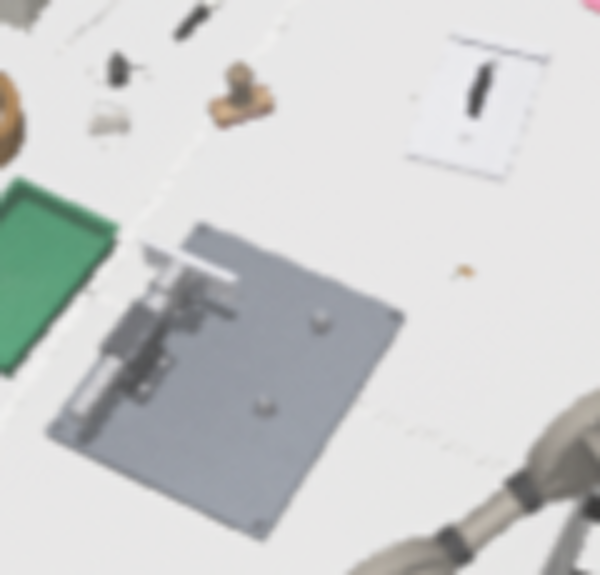

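```bash
cat > fit.py <<'E'
from h import *
from scipy.optimize import least_squares
def pose(p,P): 
    c,s=np.cos(p[2]),np.sin(p[2]); P=np.array(P,float)
    return np.c_[p[0]+c*P[:,0]-s*P[:,1],p[1]+s*P[:,0]+c*P[:,1],P[:,2]]
def fit(ims,obs,p0):
    f=lambda p:np.concatenate([(proj(ims[c],pose(p,[o[0] for o in L]))-[o[1] for o in L]).ravel() for c,L in obs.items()])
    r=least_squares(f,p0,x_scale=[10,10,.1],loss='soft_l1'); return r.x,f(r.x)
E
python3 - <<'E'
from fit import *
ims={c:optics.get_image(c) for c in('top','scene')}
T=lambda a,b:((a+.5)/5.4-.5+230,(b+.5)/5.4-.5+170)
S=lambda a,b:((a+.5)/5-.5+245,(b+.5)/5-.5+170)
bed={'top':[((110,130,12),T(50,58)),((110,-130,12),T(349,66)),((-110,-130,12),T(340,320)),((-110,130,12),T(36,310)),((-48,20,24),T(168,239)),((-48,-80,24),T(284,242))],
'scene':[((110,-130,12),S(200,226)),((-110,-130,12),S(403,318)),((-110,130,12),S(263,540)),((110,130,12),S(47,433)),((-48,-80,22),S(320,320)),((-48,20,22),S(264,406))]}
pl={'top':[((50,-68,8),T(711,197)),((-50,-68,8),T(728,311)),((0,0,34),T(640,262)),((0,50,6),T(582,273)),((0,-50,6),T(696,258)),((-50,85,6),T(552,335)),((50,85,6),T(535,228))],
'scene':[((50,-68,8),S(450,38)),((-50,-68,8),S(548,60)),((50,85,6),S(407,156)),((-50,85,6),S(504,180)),((0,25,34),S(477,108)),((0,-25,34),S(491,66))]}
for n,o,p0 in(('bed',bed,[565,50,0]),('plate',pl,[505,-309,.14])):
    for cs in(('top',),('scene',),('top','scene')):
        p,r=fit(ims,{c:o[c] for c in cs},p0); print(n,cs,np.round(p,[1,1,3][0]),round(p[2],4),np.round(r,1).tolist() if len(cs)==2 else '')
        if n=='bed': print('seat,tbar(guess)',np.round(pose(p,[(-48,-30,12)]),1))
# tbar ends clicks
print('tbar ends top',back(ims['top'],[T(246,48),T(243,157)],84)); print('tbar scene',back(ims['scene'],[S(143,247),S(238,278)],84))
E
```

```text
bed ('top',) [569.6  72.9  -0. ] -0.0249 
seat,tbar(guess) [[520.9  44.1  12. ]]
bed ('scene',) [572.3  79.8  -0. ] -0.0355 
seat,tbar(guess) [[523.2  51.5  12. ]]
bed ('top', 'scene') [571.  76.  -0.] -0.0294 [-0.6, -0.6, -0.4, -0.2, -0.7, -0.4, -0.7, -0.4, -1.0, -0.2, -0.7, 0.0, 0.1, -1.5, 1.7, -1.4, 1.0, -0.1, -0.2, -0.2, 0.8, -0.3, 0.8, -0.5]
seat,tbar(guess) [[522.1  47.4  12. ]]
plate ('top',) [ 5.036e+02 -3.110e+02  2.000e-01] 0.1503 
plate ('scene',) [ 5.040e+02 -3.044e+02  2.000e-01] 0.1545 
plate ('top', 'scene') [ 5.041e+02 -3.088e+02  2.000e-01] 0.1525 [-0.9, -0.1, -0.5, -0.1, 0.0, -0.1, -0.3, 0.2, -0.2, -0.2, -0.6, 0.4, -0.7, -1.0, 0.6, -0.3, 0.5, -0.1, 0.2, -0.7, 1.1, -0.5, -0.0, -1.6, -0.0, -0.8]
tbar ends top [[676.64493954  24.06166986  84.        ]
 [584.18457441  25.06147381  84.        ]]
tbar scene [[677.23318943  37.73131394  84.        ]
 [586.77991195  29.78775396  84.        ]]
```

```bash
cat >> h.py <<'E'
def to(xyz,yaw,cur=None):
    o=sensors.get_obs(); p,r=(o['tool_pos'],o['tcp_rot']) if cur is None else cur
    d=RM(r).T@(np.array(xyz)-p)/25; dy=(r[2]-yaw+np.pi)%(2*np.pi)-np.pi
    print('tx %.3f ty %.3f tz %.3f spin %.3f'%(*d,np.degrees(dy)/5))
E
python3 - <<'E'
from h import *
to((440,170,220),1.723+.3)
E
```

```text
tx -13.826 ty -8.160 tz 0.892 spin 8.466
```

```bash
R='{"jaw":40,"tx":-13.8,"ty":-8.2,"tz":0.9,"spin":8.5}'; python3 -m handwheel '[{"jaw":40,"tx":-13.8,"ty":-8.2,"tz":0.9,"spin":8.5},{"jaw":40,"tx":-13.8,"ty":-8.2,"tz":0.9,"spin":8.5},{"jaw":40,"tx":-13.8,"ty":-8.2,"tz":0.9,"spin":8.5},{"jaw":40,"tx":-13.8,"ty":-8.2,"tz":0.9,"spin":8.5},{"jaw":40,"tx":-13.8,"ty":-8.2,"tz":0.9,"spin":8.5},{"jaw":40,"tx":-13.8,"ty":-8.2,"tz":0.9,"spin":8.5},{"jaw":40,"tx":-13.8,"ty":-8.2,"tz":0.9,"spin":8.5},{"jaw":40,"tx":-13.8,"ty":-8.2,"tz":0.9,"spin":8.5},{"jaw":40,"tx":-13.8,"ty":-8.2,"tz":0.9,"spin":8.5},{"jaw":40,"tx":-13.8,"ty":-8.2,"tz":0.9,"spin":8.5}]' 40
python3 - <<'E'
from h import *
to((504,-309,120),1.723)
E
```

```text
t: 2.33
tool_pos: [440.9, 166.3, 219.8]
tcp_rot: [3.141, 0.001, 2.018]
force: [0.1, 0.6, -0.3]
gripper_width: 40.1
finger_force: 0.0
tx -18.231 ty -5.953 tz 4.004 spin 3.382
```

```bash
python3 -m handwheel '[{"jaw":45,"tx":-18.2,"ty":-6,"tz":0,"spin":3.4},{"jaw":45,"tx":-18.2,"ty":-6,"tz":0,"spin":3.4},{"jaw":45,"tx":-18.2,"ty":-6,"tz":0,"spin":3.4},{"jaw":45,"tx":-18.2,"ty":-6,"tz":0,"spin":3.4},{"jaw":45,"tx":-18.2,"ty":-6,"tz":0,"spin":3.4},{"jaw":45,"tx":-18.2,"ty":-6,"tz":0,"spin":3.4},{"jaw":45,"tx":-18.2,"ty":-6,"tz":0,"spin":3.4},{"jaw":45,"tx":-18.2,"ty":-6,"tz":4,"spin":3.4},{"jaw":45,"tx":-18.2,"ty":-6,"tz":4,"spin":3.4},{"jaw":45,"tx":-18.2,"ty":-6,"tz":4,"spin":3.4}]' 40
python3 - <<'E'
from h import *
to((504,-309,120),1.723)
A=[]
for c,(x0,y0) in(('top',(320,190)),('scene',(310,150))):
    im=optics.get_image(c); A.append(cv2.resize(im['color'][y0:y0+70,x0:x0+70],None,fx=5.6,fy=5.6,interpolation=cv2.INTER_CUBIC))
    p=sensors.get_obs()['tool_pos']; print(c,(proj(im,[p,p+[0,0,-11]])-[x0,y0]+.5)*5.6)
cv2.imwrite('pics/g1.png',np.hstack(A))
E
```

```text
t: 3.17
tool_pos: [491.5, -231.4, 160.5]
tcp_rot: [3.141, 0.001, 1.723]
force: [1.1, -0.4, 0.1]
gripper_width: 44.9
finger_force: 0.0
tx -3.144 ty 0.022 tz 1.623 spin -0.002
top [[ 79.31869675 157.51820188]
 [ 78.64893871 159.22405107]]
scene [[161.86097402 173.78031562]
 [161.34839495 182.73809178]]
```

View pics/g1.png

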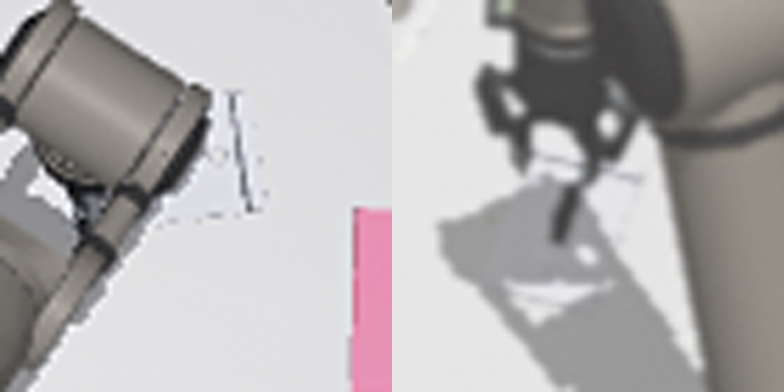

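```bash
python3 -m handwheel '[{"jaw":45,"tx":-3.1,"ty":0,"tz":1.6,"spin":0},{"jaw":45,"tx":-3.1,"ty":0,"tz":3,"spin":0},{"jaw":45,"tx":-3.1,"ty":0,"tz":4.6,"spin":0},{"jaw":45,"tx":-3.1,"ty":0,"tz":5.6,"spin":0},{"jaw":45,"tx":-3.1,"ty":0,"tz":5.6,"spin":0},{"jaw":45,"tx":-3.1,"ty":0,"tz":5.6,"spin":0},{"jaw":28,"tx":-3.1,"ty":0,"tz":5.6,"spin":0},{"jaw":22,"tx":-3.1,"ty":0,"tz":5.6,"spin":0},{"jaw":17,"tx":-3.1,"ty":0,"tz":5.6,"spin":0},{"jaw":8,"tx":-3.1,"ty":0,"tz":5.6,"spin":0}]' 60
python3 - <<'E'
from h import *
to((504,-308,20),1.723)
E
```

```text
t: 4.1
tool_pos: [505.0, -306.1, 24.0]
tcp_rot: [3.138, 0.003, 1.724]
force: [1.5, 3.5, 9.4]
gripper_width: 12.7
finger_force: 60.9
tx -0.069 ty -0.051 tz 0.159 spin 0.010
```

```bash
python3 -m handwheel '[{"jaw":8,"tx":0,"ty":0,"tz":-0.1,"spin":0},{"jaw":8,"tx":0,"ty":0,"tz":-0.2,"spin":0},{"jaw":8,"tx":0,"ty":0,"tz":-0.5,"spin":0},{"jaw":8,"tx":0,"ty":0,"tz":-1,"spin":0},{"jaw":8,"tx":0,"ty":0,"tz":-1.8,"spin":0},{"jaw":8,"tx":0,"ty":0,"tz":-2.6,"spin":0},{"jaw":8,"tx":0,"ty":0,"tz":-3.4,"spin":0},{"jaw":8,"tx":0,"ty":0,"tz":-3.4,"spin":0},{"jaw":8,"tx":0,"ty":0,"tz":-3.4,"spin":0},{"jaw":8,"tx":0,"ty":0,"tz":-3.4,"spin":0}]' 90
python3 - <<'E'
from h import *
A=[]
o=sensors.get_obs(); p=o['tool_pos']; print(o['force'],o['ft_torque'])
for c in ('top','scene'):
    im=optics.get_image(c); cv2.imwrite(f'pics/{c}_l.png',im['color'])
    q=proj(im,[p])[0]; x0,y0=(q-35).astype(int); A.append(cv2.resize(im['color'][y0:y0+70,x0:x0+70],None,fx=5.6,fy=5.6,interpolation=cv2.INTER_CUBIC)); print(c,x0,y0)
cv2.imwrite('pics/g2.png',np.hstack(A))
E
```

```text
t: 4.93
tool_pos: [502.5, -305.3, 104.9]
tcp_rot: [-3.14, -0.001, 1.723]
force: [-0.0, 0.2, -3.7]
gripper_width: 12.4
finger_force: 88.1
[-0.04837776  0.16125123 -3.72689021] [ 0.01020149  0.00585083 -0.03274524]
top 313 181
scene 307 141
```

View pics/g2.png

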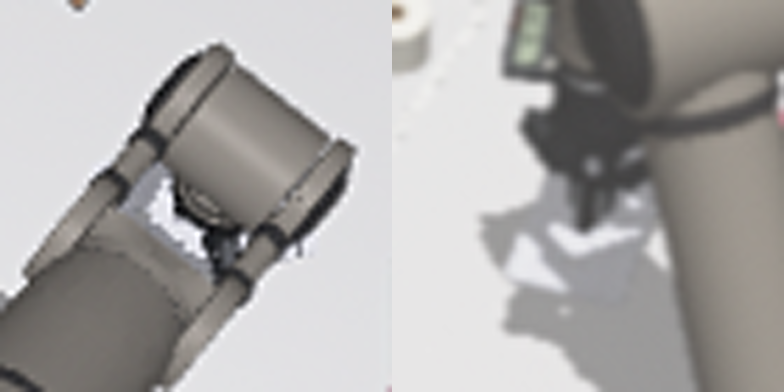

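```bash
python3 - <<'E'
from h import *
to((522,50,150),1.541)
E
```

```text
tx 13.925 ty 2.930 tz -1.801 spin 2.089
```

```bash
python3 -m handwheel '[{"jaw":8,"tx":0.6,"ty":0.1,"tz":-1.2,"spin":0.2},{"jaw":8,"tx":2,"ty":0.4,"tz":-1.8,"spin":0.5},{"jaw":8,"tx":3.5,"ty":0.7,"tz":-1.8,"spin":0.8},{"jaw":8,"tx":5,"ty":1,"tz":-1.8,"spin":1.1},{"jaw":8,"tx":6.5,"ty":1.4,"tz":-1.8,"spin":1.4},{"jaw":8,"tx":8,"ty":1.7,"tz":-1.8,"spin":1.7},{"jaw":8,"tx":9.5,"ty":2,"tz":-1.8,"spin":2.1},{"jaw":8,"tx":11,"ty":2.3,"tz":-1.8,"spin":2.1},{"jaw":8,"tx":12.5,"ty":2.6,"tz":-1.8,"spin":2.1},{"jaw":8,"tx":13.4,"ty":2.8,"tz":-1.8,"spin":2.1}]' 90
python3 -m handwheel '[{"jaw":8,"tx":0.3,"ty":0.1,"tz":0,"spin":0},{"jaw":8,"tx":0.52,"ty":0.13,"tz":0,"spin":0},{"jaw":8,"tx":0.52,"ty":0.13,"tz":0.4,"spin":0},{"jaw":8,"tx":0.52,"ty":0.13,"tz":1,"spin":0},{"jaw":8,"tx":0.52,"ty":0.13,"tz":1.6,"spin":0},{"jaw":8,"tx":0.52,"ty":0.13,"tz":2.2,"spin":0},{"jaw":8,"tx":0.52,"ty":0.13,"tz":2.8,"spin":0},{"jaw":8,"tx":0.52,"ty":0.13,"tz":3.2,"spin":0},{"jaw":8,"tx":0.52,"ty":0.13,"tz":3.4,"spin":0},{"jaw":8,"tx":0.52,"ty":0.13,"tz":3.4,"spin":0}]' 90
python3 - <<'E'
from h import *
A=[]
to((522,50,60),1.541)
o=sensors.get_obs(); p=o['tool_pos']
for c in ('top','scene'):
    im=optics.get_image(c); cv2.imwrite(f'pics/{c}_p.png',im['color'])
    q=proj(im,[p])[0]; x0,y0=(q-35).astype(int); A.append(cv2.resize(im['color'][y0:y0+70,x0:x0+70],None,fx=5.6,fy=5.6,interpolation=cv2.INTER_CUBIC)); print(c,x0,y0)
cv2.imwrite('pics/g3.png',np.hstack(A))
E
```

```text
t: 5.87
tool_pos: [520.4, 39.5, 149.8]
tcp_rot: [-3.139, -0.001, 1.542]
force: [0.4, -0.1, -3.7]
gripper_width: 12.1
finger_force: 88.7
t: 6.7
tool_pos: [524.4, 47.9, 64.5]
tcp_rot: [-3.139, 0.0, 1.539]
force: [-0.2, -0.3, -4.1]
gripper_width: 12.2
finger_force: 88.8
tx 0.079 ty -0.097 tz 0.179 spin -0.026
top 234 177
scene 268 201
```

View pics/g3.png

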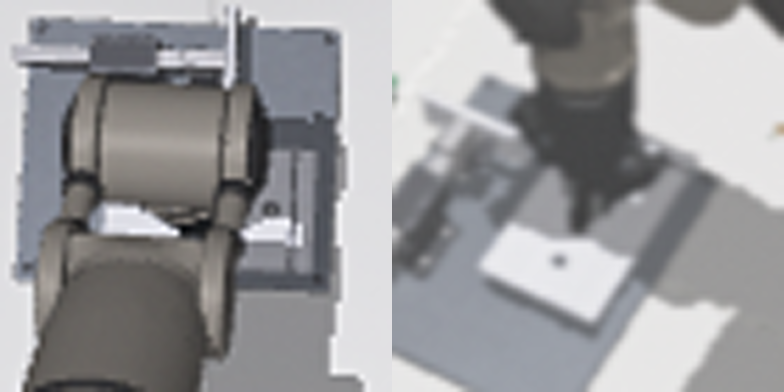

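```bash
python3 - <<'E'
from fit import *
ims={c:optics.get_image(c) for c in('top','scene')}
T=lambda a,b:((a+.5)/5.6-.5+234,(b+.5)/5.6-.5+177)
S=lambda a,b:((a+.5)/5.6-.5+268,(b+.5)/5.6-.5+201)
for h in (38,42):
    o={'top':[((0,-50,6+h),T(270,208)),((-8,-68,8+h),T(293,215)),((30,-68,8+h),T(293,170))],'scene':[((0,50,6+h),S(166,260)),((50,85,6+h),S(88,265)),((-50,85,6+h),S(205,325))]}
    for c in o:
        for q,px in o[c]:
            w=back(ims[c],[px],q[2])[0]; a=pose([0,0,-.0294],[q])[0]; print(h,c,q[:2],'origin',np.round(w-a,1)[:2])
E
```

```text
38 top (0, -50) origin [522.7  44.5]
38 top (-8, -68) origin [525.3  43.3]
38 top (30, -68) origin [524.3  44.9]
38 scene (0, 50) origin [526.5  46.6]
38 scene (50, 85) origin [526.8  43.6]
38 scene (-50, 85) origin [522.2  47.8]
42 top (0, -50) origin [522.2  44.2]
42 top (-8, -68) origin [524.8  43.1]
42 top (30, -68) origin [523.8  44.7]
42 scene (0, 50) origin [525.2  48.8]
42 scene (50, 85) origin [525.4  45.7]
42 scene (-50, 85) origin [521.   49.8]
```

```bash
python3 -m handwheel '[{"jaw":8,"tx":0.08,"ty":-0.1,"tz":0,"spin":0},{"jaw":8,"tx":0.08,"ty":-0.1,"tz":0.2,"spin":0},{"jaw":8,"tx":0.08,"ty":-0.1,"tz":0.4,"spin":0},{"jaw":8,"tx":0.08,"ty":-0.1,"tz":0.5,"spin":0},{"jaw":8,"tx":0.08,"ty":-0.1,"tz":0.6,"spin":0},{"jaw":8,"tx":0.08,"ty":-0.1,"tz":0.7,"spin":0},{"jaw":8,"tx":0.08,"ty":-0.1,"tz":0.75,"spin":0},{"jaw":8,"tx":0.08,"ty":-0.1,"tz":0.8,"spin":0},{"jaw":8,"tx":0.08,"ty":-0.1,"tz":0.8,"spin":0},{"jaw":8,"tx":0.08,"ty":-0.1,"tz":0.8,"spin":0}]' 90
```

```text
t: 7.73
tool_pos: [523.6, 50.5, 46.1]
tcp_rot: [3.14, 0.0, 1.54]
force: [4.3, -3.1, -5.3]
gripper_width: 11.9
finger_force: 88.5
```

```bash
python3 -m handwheel '[{"jaw":8,"tx":-0.05,"ty":0.06,"tz":0,"spin":0},{"jaw":8,"tx":-0.05,"ty":0.06,"tz":0.05,"spin":0},{"jaw":8,"tx":-0.05,"ty":0.06,"tz":0.1,"spin":0},{"jaw":8,"tx":-0.05,"ty":0.06,"tz":0.15,"spin":0},{"jaw":8,"tx":-0.05,"ty":0.06,"tz":0.2,"spin":0},{"jaw":8,"tx":-0.05,"ty":0.06,"tz":0.25,"spin":0},{"jaw":8,"tx":-0.05,"ty":0.06,"tz":0.3,"spin":0},{"jaw":8,"tx":-0.05,"ty":0.06,"tz":0.35,"spin":0},{"jaw":8,"tx":-0.05,"ty":0.06,"tz":0.35,"spin":0},{"jaw":8,"tx":-0.05,"ty":0.06,"tz":0.35,"spin":0}]' 90
```

```text
t: 8.57
tool_pos: [524.1, 49.7, 37.1]
tcp_rot: [-3.141, -0.0, 1.54]
force: [-0.0, -0.9, -3.8]
gripper_width: 11.7
finger_force: 88.7
```

```bash
python3 -m handwheel '[{"jaw":8,"tx":0,"ty":0,"tz":0.05,"spin":0},{"jaw":8,"tx":0,"ty":0,"tz":0.1,"spin":0},{"jaw":8,"tx":0,"ty":0,"tz":0.15,"spin":0},{"jaw":8,"tx":0,"ty":0,"tz":0.2,"spin":0},{"jaw":8,"tx":0,"ty":0,"tz":0.25,"spin":0},{"jaw":8,"tx":0,"ty":0,"tz":0.28,"spin":0},{"jaw":8,"tx":0,"ty":0,"tz":0.28,"spin":0},{"jaw":8,"tx":0,"ty":0,"tz":0.28,"spin":0},{"jaw":8,"tx":0,"ty":0,"tz":0.28,"spin":0},{"jaw":8,"tx":0,"ty":0,"tz":0.28,"spin":0}]' 90
```

```text
t: 9.4
tool_pos: [524.4, 49.7, 35.9]
tcp_rot: [3.139, 0.0, 1.541]
force: [-18.2, 0.8, 50.6]
gripper_width: 12.3
finger_force: 96.6
```

```bash
python3 -m handwheel '[{"jaw":8,"tx":0,"ty":0,"tz":-0.15,"spin":0},{"jaw":8,"tx":0,"ty":0,"tz":-0.2,"spin":0},{"jaw":20,"tx":0,"ty":0,"tz":-0.2,"spin":0},{"jaw":38,"tx":0,"ty":0,"tz":-0.2,"spin":0},{"jaw":38,"tx":0,"ty":0,"tz":-0.2,"spin":0},{"jaw":38,"tx":0,"ty":0,"tz":-0.2,"spin":0},{"jaw":38,"tx":0,"ty":0,"tz":-0.8,"spin":0},{"jaw":38,"tx":0,"ty":0,"tz":-1.8,"spin":0},{"jaw":38,"tx":0,"ty":0,"tz":-3.2,"spin":0},{"jaw":38,"tx":0,"ty":0,"tz":-4.6,"spin":0}]' 60
python3 -m handwheel '[{"jaw":76,"tx":0,"ty":0,"tz":-5.5,"spin":0},{"jaw":76,"tx":-1,"ty":0,"tz":-6.6,"spin":0},{"jaw":76,"tx":-2.5,"ty":0,"tz":-6.6,"spin":0},{"jaw":76,"tx":-4,"ty":0,"tz":-6.6,"spin":0},{"jaw":76,"tx":-5.5,"ty":0,"tz":-6.6,"spin":0},{"jaw":76,"tx":-7,"ty":0,"tz":-6.6,"spin":0},{"jaw":76,"tx":-8.5,"ty":0,"tz":-6.6,"spin":0},{"jaw":76,"tx":-10,"ty":0,"tz":-6.6,"spin":0},{"jaw":76,"tx":-11,"ty":0,"tz":-6.6,"spin":0},{"jaw":76,"tx":-11,"ty":0,"tz":-6.6,"spin":0}]' 60
python3 - <<'E'
from h import *
A=[]
for c,(x0,y0) in(('top',(228,170)),('scene',(250,200))):
    im=optics.get_image(c); cv2.imwrite(f'pics/{c}_q.png',im['color'])
    A.append(cv2.resize(im['color'][y0:y0+75,x0:x0+75],None,fx=5.3,fy=5.3,interpolation=cv2.INTER_CUBIC))
cv2.imwrite('pics/g4.png',np.hstack(A))
E
```

```text
t: 10.23
tool_pos: [523.5, 49.6, 145.4]
tcp_rot: [-3.139, -0.0, 1.54]
force: [1.2, -0.7, 0.6]
gripper_width: 37.9
finger_force: 0.0
t: 11.07
tool_pos: [514.9, -231.7, 309.2]
tcp_rot: [-3.141, 0.002, 1.534]
force: [-1.3, 0.9, -1.0]
gripper_width: 75.9
finger_force: 0.0
```

View pics/g4.png

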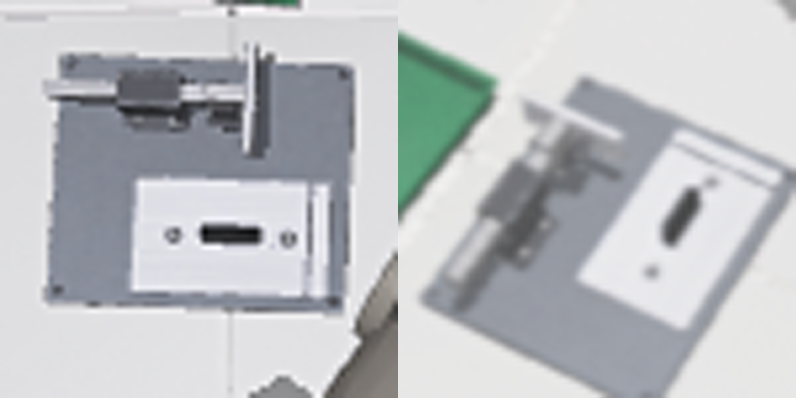

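```bash
python3 - <<'E'
from fit import *
ims={c:optics.get_image(c) for c in('top','scene')}
F={'top':lambda a,b:((a+.5)/5.3-.5+228,(b+.5)/5.3-.5+170),'scene':lambda a,b:((a-398+.5)/5.3-.5+250,(b+.5)/5.3-.5+200)}
D={'top':dict(ridge=[(314,182),(310,297)],tb=[(253,42),(249,155)],pins=[(173,236),(288,239)]),
'scene':dict(ridge=[(674,142),(780,188)],tb=[(523,100),(622,137)],pins=[(652,272),(711,182)])}
c_,s_=np.cos(-.03),np.sin(-.03); R=np.array([[c_,s_],[-s_,c_]]) # world->bed
for c in D:
    w={k:back(ims[c],[F[c](*p) for p in v],{'ridge':20,'tb':84,'pins':24}[k])[:,:2] for k,v in D[c].items()}
    seat=w['pins'].mean(0); print(c,'seat',seat)
    for k in w: print(k,np.round(w[k],1).tolist(),'rel seat in bed axes',np.round((w[k]-seat)@R.T,1).tolist())
    for q,z in(('tbar',84),('length_ridge',18),('seat',12),('lever_top',84),('leg_block',67)):
        print([(q,round(r['score'],2),np.round((back(ims[c],r['point'],z)[0,:2]-seat)@R.T,1)) for r in tip_of(c,q)[:2]])
E
```

```text
top seat [520.53335478  45.18877058]
ridge [[570.2, -26.5], [469.3, -24.2]] rel seat in bed axes [[51.8, -70.1], [-49.1, -70.9]]
tb [[681.1, 23.3], [583.4, 25.1]] rel seat in bed axes [[161.1, -17.1], [63.4, -18.2]]
pins [[521.6, 95.1], [519.4, -4.7]] rel seat in bed axes [[-0.4, 49.9], [0.4, -49.9]]
[('tbar', 0.5, array([131. ,  -9.3]))]
[('length_ridge', 0.77, array([-199., -562.])), ('length_ridge', 0.77, array([ -37.1, -815.4]))]
[('seat', 0.86, array([8.8, 5.6]))]
[('lever_top', 0.45, array([92.,  6.]))]
[('leg_block', 0.55, array([121.7,   9. ]))]
scene seat [522.75233448  52.84175729]
ridge [[569.5, -21.7], [468.1, -19.7]] rel seat in bed axes [[48.9, -73.1], [-52.5, -74.2]]
tb [[678.8, 35.2], [587.5, 31.6]] rel seat in bed axes [[156.5, -12.9], [65.3, -19.3]]
pins [[524.2, 102.7], [521.3, 3.0]] rel seat in bed axes [[-0.1, 49.9], [0.1, -49.9]]
[('tbar', 0.7, array([126.9, -26. ]))]
[('length_ridge', 0.64, array([  1.5, -56.3])), ('length_ridge', 0.55, array([-190.6, -575.1]))]
[('seat', 0.95, array([10.2,  0.2])), ('seat', 0.51, array([153.5, -60. ]))]
[('lever_top', 0.57, array([76.1,  4.7]))]
[('leg_block', 0.73, array([120.1,  -2.6]))]
```

```bash
python3 - <<'E'
from h import *
to((636,52.6,180),1.54)
E
```

```text
tx 11.240 ty 4.469 tz 5.212 spin 0.007
```

```bash
python3 -m handwheel '[{"jaw":72,"tx":1.5,"ty":0.6,"tz":0.7,"spin":0},{"jaw":72,"tx":3,"ty":1.2,"tz":1.4,"spin":0},{"jaw":72,"tx":4.5,"ty":1.8,"tz":2.1,"spin":0},{"jaw":72,"tx":6,"ty":2.4,"tz":2.8,"spin":0},{"jaw":72,"tx":7.5,"ty":3,"tz":3.5,"spin":0},{"jaw":72,"tx":9,"ty":3.6,"tz":4.2,"spin":0},{"jaw":72,"tx":10.3,"ty":4.1,"tz":4.8,"spin":0},{"jaw":72,"tx":11.2,"ty":4.5,"tz":5.2,"spin":0},{"jaw":72,"tx":11.2,"ty":4.5,"tz":5.2,"spin":0},{"jaw":72,"tx":11.2,"ty":4.5,"tz":5.2,"spin":0}]' 40
python3 - <<'E'
from h import *
to((636,52.6,62),1.54)
E
```

```text
t: 12.6
tool_pos: [636.5, 53.2, 178.6]
tcp_rot: [-3.139, -0.0, 1.543]
force: [0.6, 0.1, 0.7]
gripper_width: 72.1
finger_force: 0.0
tx -0.023 ty -0.009 tz 4.665 spin 0.039
```

```bash
python3 -m handwheel '[{"jaw":72,"tx":0,"ty":0,"tz":0.7,"spin":0},{"jaw":72,"tx":0,"ty":0,"tz":1.5,"spin":0},{"jaw":72,"tx":0,"ty":0,"tz":2.2,"spin":0},{"jaw":72,"tx":0,"ty":0,"tz":2.8,"spin":0},{"jaw":72,"tx":0,"ty":0,"tz":3.2,"spin":0},{"jaw":72,"tx":0,"ty":0,"tz":3.6,"spin":0},{"jaw":72,"tx":0,"ty":0,"tz":4,"spin":0},{"jaw":72,"tx":0,"ty":0,"tz":4.4,"spin":0},{"jaw":72,"tx":0,"ty":0,"tz":4.65,"spin":0},{"jaw":72,"tx":0,"ty":0,"tz":4.65,"spin":0}]' 40
```

```text
t: 13.43
tool_pos: [636.0, 51.1, 62.5]
tcp_rot: [-3.139, -0.0, 1.54]
force: [-0.5, -0.0, -0.0]
gripper_width: 72.2
finger_force: 0.0
```

```bash
python3 -m handwheel '[{"jaw":72,"tx":-0.1,"ty":0,"tz":0,"spin":0},{"jaw":72,"tx":-0.2,"ty":0,"tz":0,"spin":0},{"jaw":72,"tx":-0.3,"ty":0,"tz":0,"spin":0},{"jaw":72,"tx":-0.4,"ty":0,"tz":0,"spin":0},{"jaw":72,"tx":-0.5,"ty":0,"tz":0,"spin":0},{"jaw":72,"tx":-0.6,"ty":0,"tz":0,"spin":0},{"jaw":72,"tx":-0.7,"ty":0,"tz":0,"spin":0},{"jaw":72,"tx":-0.8,"ty":0,"tz":0,"spin":0},{"jaw":72,"tx":-0.8,"ty":0,"tz":0,"spin":0},{"jaw":72,"tx":-0.8,"ty":0,"tz":0,"spin":0}]' 40
```

```text
t: 14.27
tool_pos: [636.5, 30.8, 64.5]
tcp_rot: [3.141, 0.0, 1.54]
force: [1.0, 3.0, 2.9]
gripper_width: 72.2
finger_force: 1.6
```

```bash
python3 -m handwheel '[{"jaw":72,"tx":-0.15,"ty":0,"tz":0,"spin":0},{"jaw":72,"tx":-0.3,"ty":0,"tz":0,"spin":0},{"jaw":72,"tx":-0.45,"ty":0,"tz":0,"spin":0},{"jaw":72,"tx":-0.6,"ty":0,"tz":0,"spin":0},{"jaw":72,"tx":-0.75,"ty":0,"tz":0,"spin":0},{"jaw":72,"tx":-0.9,"ty":0,"tz":0,"spin":0},{"jaw":72,"tx":-1.05,"ty":0,"tz":0,"spin":0},{"jaw":72,"tx":-1.2,"ty":0,"tz":0,"spin":0},{"jaw":72,"tx":-1.2,"ty":0,"tz":0,"spin":0},{"jaw":72,"tx":-1.2,"ty":0,"tz":0,"spin":0}]' 40
python3 - <<'E'
from h import *
A=[]
print(sensors.get_obs()['force'])
for c,(x0,y0) in(('top',(250,165)),('scene',(250,180))):
    im=optics.get_image(c); cv2.imwrite(f'pics/{c}_r.png',im['color'])
    A.append(cv2.resize(im['color'][y0:y0+65,x0:x0+65],None,fx=6,fy=6,interpolation=cv2.INTER_CUBIC))
cv2.imwrite('pics/g5.png',np.hstack(A))
E
```

```text
t: 15.1
tool_pos: [635.4, 1.1, 64.3]
tcp_rot: [3.141, 0.0, 1.54]
force: [0.6, 3.5, 3.4]
gripper_width: 71.6
finger_force: 1.8
[0.57039461 3.5358613  3.38514784]
```

View pics/g5.png

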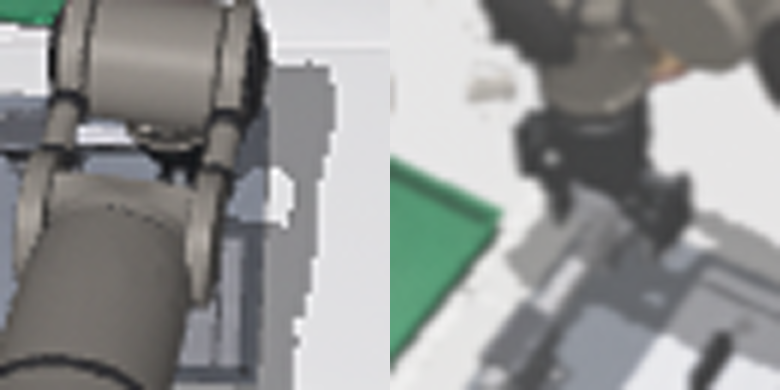

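```bash
cat > prof.py <<'E'
from fit import *
from scipy.ndimage import map_coordinates
def prof(c,img,z,bx,by,seat,yaw=-.03):
    im=optics.get_image(c); g=cv2.cvtColor(img,cv2.COLOR_BGR2GRAY).astype(float)
    out=[]
    for x in bx:
        P=pose([seat[0],seat[1],yaw],[(x,y,z) for y in by]); u=proj(im,P); out.append(map_coordinates(g,[u[:,1],u[:,0]],order=1))
    return np.array(out).mean(0)
E
python3 - <<'E'
from prof import *
for c,seat in(('top',(520.5,45.2)),('scene',(522.8,52.8))):
    img=cv2.imread(f'pics/{c}_q.png')
    by=np.arange(-36,10,2.); print(c,'tb'); print(np.c_[by,prof(c,img,84,np.arange(72,98,3),by,seat),prof(c,img,84,np.arange(130,155,3),by,seat)].round(0).astype(int).T.tolist())
    by=np.arange(-96,-50,2.); print(c,'ridge'); print(np.c_[by,prof(c,img,20,np.arange(-40,40,3),by,seat)].round(0).astype(int).T.tolist())
E
```

```text
top tb
[[-36, -34, -32, -30, -28, -26, -24, -22, -20, -18, -16, -14, -12, -10, -8, -6, -4, -2, 0, 2, 4, 6, 8], [126, 105, 90, 85, 82, 81, 80, 98, 124, 161, 202, 214, 165, 122, 112, 103, 101, 101, 101, 101, 103, 109, 114], [156, 139, 125, 112, 116, 123, 116, 99, 118, 179, 216, 190, 164, 163, 165, 163, 157, 154, 155, 157, 159, 162, 163]]
top ridge
[[-96, -94, -92, -90, -88, -86, -84, -82, -80, -78, -76, -74, -72, -70, -68, -66, -64, -62, -60, -58, -56, -54, -52], [135, 135, 135, 133, 129, 143, 180, 214, 224, 227, 228, 228, 213, 178, 155, 176, 206, 220, 225, 221, 214, 209, 210]]
scene tb
[[-36, -34, -32, -30, -28, -26, -24, -22, -20, -18, -16, -14, -12, -10, -8, -6, -4, -2, 0, 2, 4, 6, 8], [153, 153, 153, 155, 161, 171, 186, 201, 213, 216, 207, 193, 177, 163, 153, 146, 142, 139, 137, 135, 132, 130, 126], [228, 228, 228, 228, 227, 227, 227, 227, 225, 219, 207, 192, 179, 170, 167, 168, 172, 178, 187, 197, 206, 215, 221]]
scene ridge
[[-96, -94, -92, -90, -88, -86, -84, -82, -80, -78, -76, -74, -72, -70, -68, -66, -64, -62, -60, -58, -56, -54, -52], [184, 177, 179, 189, 203, 216, 224, 228, 228, 223, 215, 204, 197, 198, 207, 217, 224, 228, 228, 227, 225, 223, 222]]
```

```bash
python3 -m handwheel '[{"jaw":72,"tx":0.2,"ty":0,"tz":0,"spin":0},{"jaw":72,"tx":0.5,"ty":0,"tz":0,"spin":0},{"jaw":72,"tx":0.8,"ty":0,"tz":0,"spin":0},{"jaw":72,"tx":1.1,"ty":0,"tz":0,"spin":0},{"jaw":72,"tx":1.3,"ty":0,"tz":0,"spin":0},{"jaw":72,"tx":1.45,"ty":0,"tz":0,"spin":0},{"jaw":72,"tx":1.52,"ty":0,"tz":0,"spin":0},{"jaw":72,"tx":1.52,"ty":0,"tz":0,"spin":0},{"jaw":72,"tx":1.52,"ty":0,"tz":0,"spin":0},{"jaw":72,"tx":1.52,"ty":0,"tz":0,"spin":0}]' 40
```

```text
t: 16.33
tool_pos: [636.5, 39.2, 63.9]
tcp_rot: [3.142, -0.0, 1.54]
force: [1.7, 4.5, 0.6]
gripper_width: 72.0
finger_force: 2.3
```

```bash
python3 -m handwheel '[{"jaw":72,"tx":0.1,"ty":0,"tz":0,"spin":0},{"jaw":72,"tx":0.1,"ty":0,"tz":0,"spin":0},{"jaw":72,"tx":0.1,"ty":0,"tz":0,"spin":0},{"jaw":72,"tx":0.1,"ty":0,"tz":0,"spin":0},{"jaw":72,"tx":0.1,"ty":0,"tz":0,"spin":0},{"jaw":72,"tx":0.1,"ty":0,"tz":0,"spin":0},{"jaw":72,"tx":0.1,"ty":0,"tz":0,"spin":0},{"jaw":72,"tx":0.1,"ty":0,"tz":0,"spin":0},{"jaw":72,"tx":0.1,"ty":0,"tz":0,"spin":0},{"jaw":72,"tx":0.1,"ty":0,"tz":0,"spin":0}]' 40
python3 -m handwheel '[{"jaw":72,"tx":0.1,"ty":0,"tz":0,"spin":0},{"jaw":72,"tx":0.1,"ty":0,"tz":0,"spin":0},{"jaw":72,"tx":0.1,"ty":0,"tz":0,"spin":0},{"jaw":72,"tx":0.1,"ty":0,"tz":0,"spin":0},{"jaw":72,"tx":0.1,"ty":0,"tz":0,"spin":0},{"jaw":72,"tx":0.1,"ty":0,"tz":0,"spin":0},{"jaw":72,"tx":0.1,"ty":0,"tz":0,"spin":0},{"jaw":72,"tx":0.1,"ty":0,"tz":0,"spin":0},{"jaw":72,"tx":0.1,"ty":0,"tz":0,"spin":0},{"jaw":72,"tx":0.1,"ty":0,"tz":0,"spin":0}]' 40
```

```text
t: 17.17
tool_pos: [636.5, 41.6, 63.9]
tcp_rot: [3.142, -0.0, 1.54]
force: [2.2, 3.7, -2.3]
gripper_width: 72.1
finger_force: 1.8
t: 18.0
tool_pos: [636.5, 44.2, 63.9]
tcp_rot: [-3.141, -0.0, 1.54]
force: [1.9, 4.4, -0.7]
gripper_width: 71.8
finger_force: 2.3
```

```bash
python3 -m handwheel '[{"jaw":72,"tx":0.1,"ty":0,"tz":0,"spin":0},{"jaw":72,"tx":0.1,"ty":0,"tz":0,"spin":0},{"jaw":72,"tx":0.1,"ty":0,"tz":0,"spin":0},{"jaw":72,"tx":0.1,"ty":0,"tz":0,"spin":0},{"jaw":72,"tx":0.1,"ty":0,"tz":0,"spin":0},{"jaw":72,"tx":0.1,"ty":0,"tz":0,"spin":0},{"jaw":72,"tx":0.1,"ty":0,"tz":0,"spin":0},{"jaw":72,"tx":0.1,"ty":0,"tz":0,"spin":0},{"jaw":72,"tx":0.1,"ty":0,"tz":0,"spin":0},{"jaw":72,"tx":0.1,"ty":0,"tz":0,"spin":0}]' 40
python3 -m handwheel '[{"jaw":72,"tx":0.1,"ty":0,"tz":0,"spin":0},{"jaw":72,"tx":0.1,"ty":0,"tz":0,"spin":0},{"jaw":72,"tx":0.1,"ty":0,"tz":0,"spin":0},{"jaw":72,"tx":0.1,"ty":0,"tz":0,"spin":0},{"jaw":72,"tx":0.1,"ty":0,"tz":0,"spin":0},{"jaw":72,"tx":0.1,"ty":0,"tz":0,"spin":0},{"jaw":72,"tx":0.1,"ty":0,"tz":0,"spin":0},{"jaw":72,"tx":0.1,"ty":0,"tz":0,"spin":0},{"jaw":72,"tx":0.1,"ty":0,"tz":0,"spin":0},{"jaw":72,"tx":0.1,"ty":0,"tz":0,"spin":0}]' 40
```

```text
t: 18.83
tool_pos: [636.7, 46.5, 64.0]
tcp_rot: [3.141, 0.0, 1.54]
force: [-0.5, -0.7, 0.7]
gripper_width: 71.9
finger_force: 0.0
t: 19.67
tool_pos: [636.7, 49.2, 64.0]
tcp_rot: [3.142, -0.0, 1.54]
force: [0.5, -0.3, 0.1]
gripper_width: 71.8
finger_force: 0.0
```

```bash
python3 -m handwheel '[{"jaw":72,"tx":-0.14,"ty":0,"tz":0,"spin":0},{"jaw":72,"tx":-0.14,"ty":0,"tz":0,"spin":0},{"jaw":72,"tx":-0.14,"ty":0,"tz":0,"spin":0},{"jaw":72,"tx":-0.14,"ty":0,"tz":0,"spin":0},{"jaw":72,"tx":-0.14,"ty":0,"tz":0,"spin":0},{"jaw":72,"tx":-0.14,"ty":0,"tz":0,"spin":0},{"jaw":72,"tx":-0.14,"ty":0,"tz":0,"spin":0},{"jaw":72,"tx":-0.14,"ty":0,"tz":0,"spin":0},{"jaw":72,"tx":-0.14,"ty":0,"tz":0,"spin":0},{"jaw":72,"tx":-0.14,"ty":0,"tz":0,"spin":0}]' 40
python3 -m handwheel '[{"jaw":72,"tx":-0.03,"ty":0,"tz":0,"spin":0},{"jaw":72,"tx":-0.03,"ty":0,"tz":0,"spin":0},{"jaw":72,"tx":-0.03,"ty":0,"tz":0,"spin":0},{"jaw":72,"tx":-0.03,"ty":0,"tz":0,"spin":0},{"jaw":72,"tx":-0.03,"ty":0,"tz":0,"spin":0},{"jaw":72,"tx":-0.03,"ty":0,"tz":0,"spin":0},{"jaw":72,"tx":-0.03,"ty":0,"tz":0,"spin":0},{"jaw":72,"tx":-0.03,"ty":0,"tz":0,"spin":0},{"jaw":72,"tx":-0.03,"ty":0,"tz":0,"spin":0},{"jaw":72,"tx":-0.03,"ty":0,"tz":0,"spin":0}]' 40
```

```text
t: 20.5
tool_pos: [636.6, 45.9, 64.0]
tcp_rot: [3.142, -0.0, 1.54]
force: [-0.2, 4.4, -0.5]
gripper_width: 71.9
finger_force: 2.3
t: 21.33
tool_pos: [636.6, 44.9, 64.0]
tcp_rot: [3.142, -0.0, 1.54]
force: [0.7, 4.8, 0.8]
gripper_width: 71.6
finger_force: 2.2
```

```bash
python3 -m handwheel '[{"jaw":72,"tx":-0.25,"ty":0,"tz":0,"spin":0},{"jaw":72,"tx":-0.5,"ty":0,"tz":0,"spin":0},{"jaw":72,"tx":-0.75,"ty":0,"tz":0,"spin":0},{"jaw":72,"tx":-1.0,"ty":0,"tz":0,"spin":0},{"jaw":72,"tx":-1.25,"ty":0,"tz":0,"spin":0},{"jaw":72,"tx":-1.5,"ty":0,"tz":0,"spin":0},{"jaw":72,"tx":-1.75,"ty":0,"tz":0,"spin":0},{"jaw":72,"tx":-1.95,"ty":0,"tz":0,"spin":0},{"jaw":72,"tx":-2.05,"ty":0,"tz":0,"spin":0},{"jaw":72,"tx":-2.05,"ty":0,"tz":0,"spin":0}]' 40
python3 -m handwheel '[{"jaw":72,"tx":0,"ty":0,"tz":0,"spin":0},{"jaw":72,"tx":0,"ty":0,"tz":0,"spin":0},{"jaw":72,"tx":0,"ty":0,"tz":0,"spin":0},{"jaw":72,"tx":0,"ty":0,"tz":0,"spin":0},{"jaw":72,"tx":0,"ty":0,"tz":0,"spin":0},{"jaw":72,"tx":0,"ty":0,"tz":0,"spin":0},{"jaw":72,"tx":0,"ty":0,"tz":0,"spin":0},{"jaw":72,"tx":0,"ty":0,"tz":0,"spin":0},{"jaw":72,"tx":0,"ty":0,"tz":0,"spin":0},{"jaw":72,"tx":0,"ty":0,"tz":0,"spin":0}]' 40
python3 - <<'E'
from prof import *
A=[]
for c,(x0,y0) in(('top',(250,165)),('scene',(250,180))):
    im=optics.get_image(c); cv2.imwrite(f'pics/{c}_s.png',im['color'])
    A.append(cv2.resize(im['color'][y0:y0+65,x0:x0+65],None,fx=6,fy=6,interpolation=cv2.INTER_CUBIC))
cv2.imwrite('pics/g6.png',np.hstack(A))
im=optics.get_image('scene')
P=pose([522.8,49.5,-.03],[(65,-68,84),(161,-68,84),(65,-64,84),(161,-64,84)]);print(((proj(im,P)-[250,180]+.5)*6+[390,0]).round())
im=optics.get_image('top')
P=pose([520.5,45.2,-.03],[(65,-68,84),(161,-68,84),(65,-64,84),(161,-64,84)]);print(((proj(im,P)-[250,165]+.5)*6).round())
E
```

```text
t: 22.17
tool_pos: [634.8, -6.9, 63.9]
tcp_rot: [-3.141, 0.0, 1.54]
force: [-0.4, 4.7, 0.6]
gripper_width: 71.9
finger_force: 1.9
t: 23.0
tool_pos: [634.9, -6.1, 64.0]
tcp_rot: [-3.141, -0.0, 1.54]
force: [-2.8, 3.5, 2.0]
gripper_width: 71.9
finger_force: 2.3
[[680. 224.]
 [568. 175.]
 [677. 228.]
 [565. 179.]]
[[217. 206.]
 [223.  81.]
 [212. 206.]
 [217.  80.]]
```

View pics/g6.png

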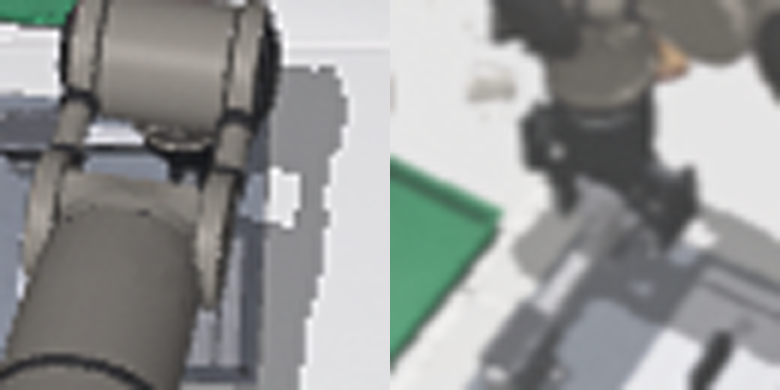

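```bash
python3 -m handwheel '[{"jaw":68,"tx":0,"ty":0,"tz":0,"spin":0},{"jaw":63,"tx":0,"ty":0,"tz":0,"spin":0},{"jaw":58,"tx":0,"ty":0,"tz":0,"spin":0},{"jaw":53,"tx":0,"ty":0,"tz":0,"spin":0},{"jaw":48,"tx":0,"ty":0,"tz":0,"spin":0},{"jaw":43,"tx":0,"ty":0,"tz":0,"spin":0},{"jaw":38,"tx":0,"ty":0,"tz":0,"spin":0},{"jaw":34,"tx":0,"ty":0,"tz":0,"spin":0},{"jaw":30,"tx":0,"ty":0,"tz":0,"spin":0},{"jaw":28,"tx":0,"ty":0,"tz":0,"spin":0}]' 40
python3 -m handwheel '[{"jaw":26,"tx":0,"ty":0,"tz":0,"spin":0},{"jaw":24,"tx":0,"ty":0,"tz":0,"spin":0},{"jaw":20,"tx":0,"ty":0,"tz":0,"spin":0},{"jaw":15,"tx":0,"ty":0,"tz":0,"spin":0},{"jaw":15,"tx":0,"ty":0,"tz":0,"spin":0},{"jaw":15,"tx":0,"ty":0,"tz":0,"spin":0},{"jaw":15,"tx":0,"ty":0,"tz":0,"spin":0},{"jaw":15,"tx":0,"ty":0,"tz":0,"spin":0},{"jaw":15,"tx":0,"ty":0,"tz":0,"spin":0},{"jaw":15,"tx":0,"ty":0,"tz":0,"spin":0}]' 40
```

```text
t: 24.03
tool_pos: [634.3, -6.2, 63.9]
tcp_rot: [-3.14, -0.0, 1.54]
force: [-4.8, 4.7, 1.9]
gripper_width: 28.0
finger_force: 3.1
t: 24.87
tool_pos: [635.0, -6.2, 64.1]
tcp_rot: [-3.141, -0.0, 1.54]
force: [-1.2, 4.3, 4.3]
gripper_width: 21.4
finger_force: 42.6
```

```bash
python3 - <<'E'
from h import *
o=sensors.get_obs(); print(o['t'],o['gripper_width'],o['finger_force'],o['tool_pos']); print(order.sign_off())
E
```

```text
24.8667 21.358514006041485 42.58752912282944 [634.95898478  -6.21596947  64.0798909 ]
the job is handed in; nothing more can be done
None
```

The job is handed in at 24.9 s: the plate is on its pins and let go, and the hand is pinching lever and block (reading 21.4 mm, 43 N). The leg is drawn about 52.4 mm against a ridge mark I measured at 52.4–53.2 mm from earlier pictures, because the arm hid the T-bar from a final camera check; the tape roll, ink pad and stamp were not re-checked, but no move went near them.

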